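# Recharge the workshop power pack

### The arm

A 7-joint arm with a two-finger parallel gripper is mounted at the origin on a cart in front of the work surface, level with it; the furniture and walls round the work are solid. World frame = base frame: x ahead of the robot, y to its left, z up, the work surface at z = 0. Lengths are in m, angles in rad, forces in N, time in s.
With the tool pointing down it reaches from about 0.425 to 0.925 m from the base axis. Payload 6.8 kg.
Tool frame: the origin (TCP) lies on the mounting face of the last link; the fingertips stand 173 mm ahead of it and the grasp point (between the pads) lies 155 mm ahead of it; z points along the fingers, y is the line along which they close (so a half turn about z gives the same grasp; the last joint's range is limited). The gripper opens to 85 mm and grips with 20 to 120 N. Pads are 22 mm wide; open, the fingers measure 114 mm over their backs; the gripper's body (76 mm by 85 mm) begins 54 mm behind the grasp point. The pads swing forward as they close: fully open they stand 13 mm farther back than shut.
Start: joints at [1.168, 0.477, 0.022, 1.555, -0.011, 1.109, -0.083], TCP at [0.196, -0.646, 0.405] pointing down, gripper open.
Joint ranges: [-2.96, 2.96], [-0.34, 2.1], [-1.41, 1.46], [0.24, 2.44], [-1.37, 4.51], [0.17, 1.92], [-2.96, 2.96]. Speed limits (rad/s): [2.39, 2.39, 3.14, 3.14, 3.14, 3.14, 3.14].

### API

Orientations are given as a rotation vector (axis times angle).
In Python, from plant import manip, imaging, workorder gives the robot as it stands. The module is installed in compiled form; this text tells all that it offers.
- The arm moves only by the tool apply_moves, never from a script. Its argument "increments" is a list that holds one entry, the list of rows, each a list of 6 numbers: the shift along the tool's x, y, z in mm, then the turn, a rotation vector about the tool's x, y, z in rad. In form: [[[x, y, z, rx, ry, rz], ...]]. A call has 1 to 20 rows; each row is the pose to reach, as a shift and turn from the pose commanded when the call began, along the tool's axes at that moment; what a row does not reach only later rows make up. A row lasts 1/8 s, in which the tool goes at most 62.5 mm and 10.7 degrees, less where a joint would pass 70% of its speed; a pose out of reach is approached as far as the arm can. A call with a gripper value outside its range is refused whole. "grip" is the closure, from 0 (fully open) to 1 (shut), set as the call begins (left out, the last holds). The fingers move at their own pace and stop on an object; "force" is the grip in N (left out, the last holds). Time passes only in rows, so rows that repeat a pose let the fingers close. It gives the time, the measured TCP pose, the force, the opening and the grip force at its end, in the units of the state.
- manip.observe(): the state, without advancing time (a new reading comes with each control period).
- imaging.capture(name): name is "scene" or "top" or "wrist"; returns a dict with "color" (420x560x3 uint8, red, green, blue), "range_z" (420x560 float32, m along the optical axis (not along the pixel's ray), 0 where there is no reading), "K" (3x3 intrinsics, pixels), "T" (4x4, takes a point from camera to world coordinates). Camera axes: x right, y up, looking along -z (the intrinsics and any distortion apply to the point x, -y, -z); pixel columns grow to the right and rows downward; lengths in m; the calibration is good to about 2 mm. The wrist camera is an equidistant fisheye: a pixel r from the principal point sees the ray r / f radians off the axis. A picture is of the moment at which its call begins.
- workorder.finish_job(): hands the job in; it is judged then, once.
The state is a dict: "clock": time; "joint_positions": joint angles; "joint_velocities": joint speeds; "joint_efforts": joint torques, N m; "position": TCP position; "orientation": TCP orientation; "contact_force": force on the tool from outside, world axes, zero at the start; "torque": the same for the moment, N m; "gripper_width": finger opening in m; "gripper_force": force on a finger pad.
Only numpy, scipy, OpenCV 4.12 (cv2) and the standard library are available. Lean on these libraries where they do the work, as an engineer would, in place of code of your own. Each camera call takes 0.05 s, during which the arm holds its last target. There are 200 camera calls.

### The job

Lift the cover off the power pack and lay it aside, pull every battery cell out of the spring clips inside and lay each in a bay of its own in the charger, button ends towards the back of the charger (away from you). When all are in, switch the charger on. Put the cover back on the base of the power pack, fully down over its two pegs, and leave the other things on the bench where they are.

Things in the scene. Friction and masses are not known exactly. Their poses are not given: they have to be found in the camera images.
- pack: base of the power pack: grey plate 160 (x) x 200 (y) x 14 mm, fixed to the bench; origin at the centre of its underside, x points away from the robot (yaw up to 0.12). Four places for cells lie side by side, 50 mm apart, at y = -75, -25, 25, 75 mm; a cell there lies along x, button end to +x, its axis 36 mm above the bench.
- clip_1 (a point): axis of the first place (y = -75 mm) on the pack, midway between its two C-shaped steel spring clips; all places are alike. Clips are 10 mm wide, 35 mm either side of the middle along x, so the cell's middle 60 mm is free to grip. Mouths face up: a straight pull up meets roughly 12 to 20 N over the first 6 mm, then the clips snap open.
- peg_1 (a point): tip of one alignment peg of the pack, at x = -67, y = 50 mm in its frame; the other is at x = 67, y = -50 mm. Steel, 12 mm thick, with a conical tip 9 mm long that ends 73 mm above the bench.
- cover: cover of the pack: grey hollow box open below, 160 (x) x 200 (y) x 49 mm, 0.35 kg, on the pack at first; origin at the centre of its lower rim. 15 mm holes in its top at x = -67, y = 50 and x = 67, y = -50 mm take the pegs; it fits either way round. Fully down its origin is 14 mm above the pack's, axes in line, pegs 10 mm out of its top; if it misses the pegs it stays 15 mm too high.
- mat: cork mat 185 (x) x 225 (y) x 3 mm lying flat beside the pack, fixed and kept clear: a place to lay the cover aside; origin at the centre of its underside
- cover_handle (a point): middle of the cover's handle: a black bar 104 mm long (along the cover's x), 14 mm wide (y), 16 mm high, 26 mm clear above the cover's top; this point is 83 mm above the rim
- charger: charger: grey tray fixed to the bench, origin at the centre of the underside of its four bays, x points away from the robot (yaw up to 0.12). The bays lie side by side along y from -104 to +104 mm, 50 mm apart; a control panel 44 mm wide and 34 mm high stands at the +y end (y = 103 to 147 mm). Front and back walls are 44 mm high.
- switch (a joint): toggle switch on the charger's control panel: 0 = off (lever leans 0.35 rad towards the charger's -x), 0.7 rad = on (leans 0.35 rad towards its +x); it stays where it is left and takes about 2 N at the tip
- switch_tip (a point): ball (11 mm) at the top of the toggle lever; the lever is 34 mm long and pivots at x = 0, y = 125 mm of the charger, 36 mm above the bench, so the tip stands 68 mm above the bench; off and on tips are 23 mm apart
- cell_1: battery cell (may be absent): black tube with a grey band, 24 mm thick, 104 mm long, with aluminium end caps 26 mm thick and a 3 mm brass button on one end, about 120 g; origin at its middle on the axis, x along the axis towards the button. At the start it is snapped into a pair of clips of the pack, under the cover.
- cell_1_button (a point): centre of the button's face of cell_1, 55 mm from its middle
- cell_2: battery cell (may be absent): black tube with a grey band, 24 mm thick, 104 mm long, with aluminium end caps 26 mm thick and a 3 mm brass button on one end, about 120 g; origin at its middle on the axis, x along the axis towards the button. At the start it is snapped into a pair of clips of the pack, under the cover.
- cell_2_button (a point): centre of the button's face of cell_2, 55 mm from its middle
- cell_3: battery cell (may be absent): black tube with a grey band, 24 mm thick, 104 mm long, with aluminium end caps 26 mm thick and a 3 mm brass button on one end, about 120 g; origin at its middle on the axis, x along the axis towards the button. At the start it is snapped into a pair of clips of the pack, under the cover.
- cell_3_button (a point): centre of the button's face of cell_3, 55 mm from its middle
- cell_4: battery cell (may be absent): black tube with a grey band, 24 mm thick, 104 mm long, with aluminium end caps 26 mm thick and a 3 mm brass button on one end, about 120 g; origin at its middle on the axis, x along the axis towards the button. At the start it is snapped into a pair of clips of the pack, under the cover.
- cell_4_button (a point): centre of the button's face of cell_4, 55 mm from its middle
- bay_1 (a point): where the middle of a cell lies when it rests in bay 1 of the charger (charger y = -75 mm), 37 mm above the bench. A cell lies along the charger's x; the bay is 116 mm long and 36 mm wide between ribs 40 mm high at its two ends, and open to 8 mm above the bench over the middle 60 mm, where the fingers go.
- bay_2 (a point): where the middle of a cell lies when it rests in bay 2 of the charger (charger y = -25 mm), 37 mm above the bench. A cell lies along the charger's x; the bay is 116 mm long and 36 mm wide between ribs 40 mm high at its two ends, and open to 8 mm above the bench over the middle 60 mm, where the fingers go.
- bay_3 (a point): where the middle of a cell lies when it rests in bay 3 of the charger (charger y = 25 mm), 37 mm above the bench. A cell lies along the charger's x; the bay is 116 mm long and 36 mm wide between ribs 40 mm high at its two ends, and open to 8 mm above the bench over the middle 60 mm, where the fingers go.
- bay_4 (a point): where the middle of a cell lies when it rests in bay 4 of the charger (charger y = 75 mm), 37 mm above the bench. A cell lies along the charger's x; the bay is 116 mm long and 36 mm wide between ribs 40 mm high at its two ends, and open to 8 mm above the bench over the middle 60 mm, where the fingers go.
- day_cube_2: pine cube about 57 x 52 x 48 mm, loose on the bench, not part of the job; origin at the centre of its underside
- chisel: wood chisel lying flat, 240 mm long, loose on the bench, not part of the job; origin at the centre of its underside
- screwdriver: slotted screwdriver lying flat, 198 mm long, loose on the bench, not part of the job; origin at the centre of its underside

How it is judged:
On the way, in this order (a step that is already met when the one before it is completed fails the run):
1. all cells lie in the charger's bays, buttons to the back ((distance between cell_1 and bay_1 below 0.012 m or distance between cell_1 and bay_2 below 0.012 m or distance between cell_1 and bay_3 below 0.012 m or distance between cell_1 and bay_4 below 0.012 m) and angle between the x axis of each of cell_1, cell_2, cell_3, cell_4 and the x axis of charger, either way round below 0.12 rad and x of each of cell_1_button, cell_2_button, cell_3_button, cell_4_button in the frame of charger above 0.03 m and (distance between cell_2 and bay_1 below 0.012 m or distance between cell_2 and bay_2 below 0.012 m or distance between cell_2 and bay_3 below 0.012 m or distance between cell_2 and bay_4 below 0.012 m) and (distance between cell_3 and bay_1 below 0.012 m or distance between cell_3 and bay_2 below 0.012 m or distance between cell_3 and bay_3 below 0.012 m or distance between cell_3 and bay_4 below 0.012 m) and (distance between cell_4 and bay_1 below 0.012 m or distance between cell_4 and bay_2 below 0.012 m or distance between cell_4 and bay_3 below 0.012 m or distance between cell_4 and bay_4 below 0.012 m) and value of joint switch below 0.35 rad), for 0.2 s.
2. the charger is switched on ((distance between cell_1 and bay_1 below 0.012 m or distance between cell_1 and bay_2 below 0.012 m or distance between cell_1 and bay_3 below 0.012 m or distance between cell_1 and bay_4 below 0.012 m) and angle between the x axis of each of cell_1, cell_2, cell_3, cell_4 and the x axis of charger, either way round below 0.12 rad and x of each of cell_1_button, cell_2_button, cell_3_button, cell_4_button in the frame of charger above 0.03 m and (distance between cell_2 and bay_1 below 0.012 m or distance between cell_2 and bay_2 below 0.012 m or distance between cell_2 and bay_3 below 0.012 m or distance between cell_2 and bay_4 below 0.012 m) and (distance between cell_3 and bay_1 below 0.012 m or distance between cell_3 and bay_2 below 0.012 m or distance between cell_3 and bay_3 below 0.012 m or distance between cell_3 and bay_4 below 0.012 m) and (distance between cell_4 and bay_1 below 0.012 m or distance between cell_4 and bay_2 below 0.012 m or distance between cell_4 and bay_3 below 0.012 m or distance between cell_4 and bay_4 below 0.012 m) and value of joint switch above 0.5 rad), for 0.2 s.
At the end, for the whole second after the job is handed in: Each cell present is at rest in a bay (within 12 mm of its point, 0.12 rad of the charger's x, button to the back); the toggle is past 0.5 rad; the cover is at rest on the base: centre within 5 mm, at most 4 mm high, turned under 0.06 rad (either way round), level within 0.04 rad (all of step 2 and horizontal distance between cover and pack below 0.005 m and z of cover in the frame of pack between 0.01 and 0.018 m and angle between the x axis of cover and the x axis of pack, either way round below 0.06 rad and angle between cover's own z axis and vertical below 0.04 rad and linear speed of each of cover, cell_1, cell_2, cell_3, cell_4 below 0.03 m/s); the robot touches nothing.
It fails at once if the day_cube is shoved more than 6 cm (distance of day_cube_2 from where it was at the start of the episode above 0.06 m).
It fails at once if the chisel is shoved more than 6 cm (distance of chisel from where it was at the start of the episode above 0.06 m).
It fails at once if the screwdriver is shoved more than 6 cm (distance of screwdriver from where it was at the start of the episode above 0.06 m).
Of cell_1, cell_2, cell_3, cell_4 only 2 to 4 are there at a start; the rules pass over those that are not, and their reading is None.
At some moment in a run one of cover may be knocked a few centimetres aside while the robot is not near it.
Once in a run the grip may slacken for a moment while it holds something.
It also fails if it takes over 210 s, if anything falls off the work surface, if the arm or the gripper's body presses on something with over 40 N, if the wrist force passes 120 N, or if a joint passes its speed limit or range.

## Working session

There is one attempt and no reset: what is moved stays moved. The work goes in short steps, Python scripts to look and compute and a tool call to move; the robot and the scene stay as the last step left them, time stands still between calls to the robot, and variables do not carry over. Pictures are saved under pics/ and viewed, at most 14 in all, crops included, and the job is handed in when it is done.

Besides the shell and the picture viewer there is one more tool, called after "Emit:" as name(argument=value, ...), one argument or row to a line, values as JSON. apply_moves: Moves the arm, as the interface text tells. Its arguments: {"type":"object","properties":{"increments":{"type":"array","items":{"type":"array","items":{"type":"array","items":{"type":"number"}}}},"grip":{"type":"number"},"force":{"type":"number"}},"required":["increments"]}

```bash
mkdir -p pics; cat > h.py <<'E'
import numpy as np, cv2
from plant import manip, imaging, workorder
from scipy.spatial.transform import Rotation as R
def cap(n,f=None):
    c=imaging.capture(n)
    if f: cv2.imwrite('pics/'+f,c['color'][:,:,::-1])
    return c
def pts(c):
    """world point per pixel from depth (pinhole cams)"""
    z=c['range_z'];K=c['K'];v,u=np.mgrid[:z.shape[0],:z.shape[1]]
    p=np.stack([(u-K[0,2])/K[0,0]*z,-(v-K[1,2])/K[1,1]*z,-z],-1)
    return p@c['T'][:3,:3].T+c['T'][:3,3]
def st():
    s=manip.observe(); print('t',round(s['clock'],2),'pos',np.round(s['position'],4),'ori',np.round(s['orientation'],3),'q',np.round(s['joint_positions'],2),'F',np.round(s['contact_force'],1),'w',round(s['gripper_width'],4),s['gripper_force']); return s
def delta(tgt,yaw=None):
    """mm shift in tool axes to put grasp point at tgt (world), tool down; yaw = desired direction angle of tool y axis (mod pi)"""
    s=manip.observe();Rm=R.from_rotvec(s['orientation']).as_matrix()
    z=np.array([0,0,-1.]); 
    if yaw is None: yv=Rm[:,1]*[1,1,0]
    else:
        yv=np.array([np.cos(yaw),np.sin(yaw),0]); yv*=np.sign(yv@Rm[:,1])
    yv=yv/np.linalg.norm(yv); Rt=np.stack([np.cross(yv,z),yv,z],1)
    tcp=np.array(tgt)-0.155*z
    d=Rm.T@(tcp-s['position'])*1000; w=R.from_matrix(Rm.T@Rt).as_rotvec()
    print('delta',np.round(d,1),np.round(w,3)); return d,w
E
python3 - <<'E'
from h import *
st()
for n in('scene','top'):
    c=cap(n,n+'0.png'); print(n,c['K'].tolist(),np.round(c['T'],3).tolist())
    p=pts(c); np.save(n+'0.npy',p); np.save(n+'0c.npy',c['color'])
E
```

```text
t 0.0 pos [ 0.1961 -0.6456  0.4037] ori [-3.106e+00 -4.610e-01  1.000e-03] q [ 1.17  0.48  0.02  1.56 -0.01  1.11 -0.08] F [ 0.4 -0.5 -0.6] w 0.0853 0.0
scene [[487.7789374732785, 0.0, 280.1386380154418], [0.0, 487.7789374732785, 207.85564726248165], [0.0, 0.0, 1.0]] [[-0.417, 0.686, -0.596, -0.076], [-0.909, -0.306, 0.283, 0.316], [0.011, 0.66, 0.751, 0.873], [0.0, 0.0, 0.0, 1.0]]
top [[483.01176783525204, 0.0, 287.4835947672698], [0.0, 483.01176783525204, 209.53028383970684], [0.0, 0.0, 1.0]] [[-0.003, 0.99, -0.142, 0.367], [-1.0, -0.002, 0.006, 0.051], [0.005, 0.142, 0.99, 1.354], [0.0, 0.0, 0.0, 1.0]]
```

```bash
python3 -c "
import cv2,numpy as np
a=cv2.imread('pics/top0.png');b=cv2.imread('pics/scene0.png');print(a.shape)
cv2.imwrite('pics/top0b.png',cv2.resize(a,(800,600)));cv2.imwrite('pics/s0b.png',b)"
```

```text
(420, 560, 3)
```

View pics/top0b.png

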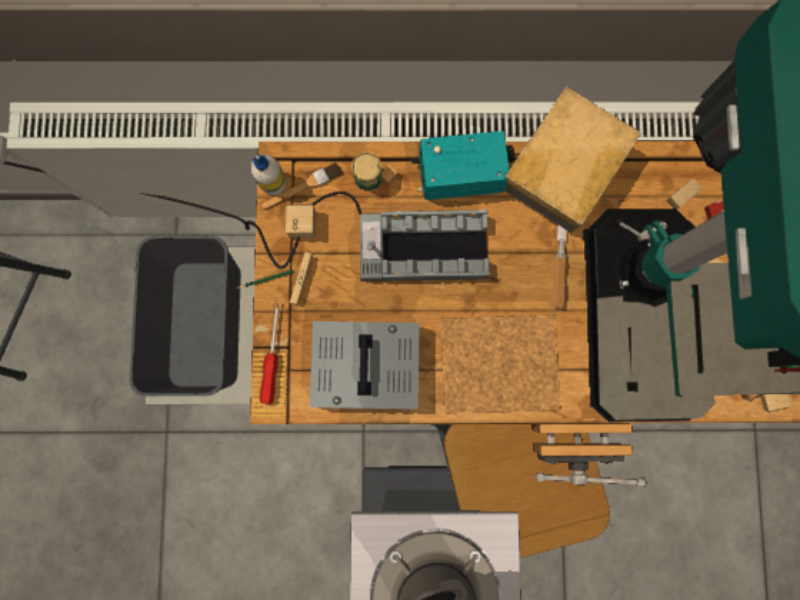

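View pics/s0b.png

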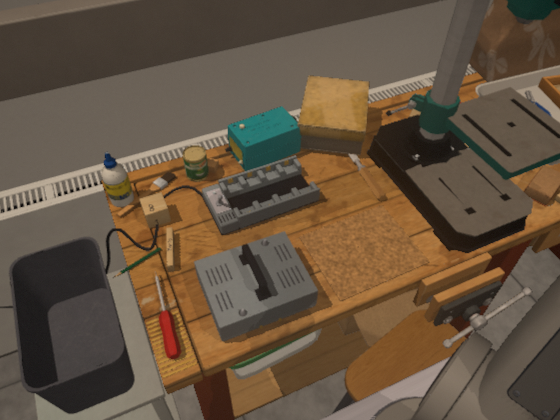

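Top view (800x600): cover at (365,365), handle along x, pegs at (392,328) and (337,400), mat at (500,363), charger at (430,245) with switch at (373,245). Next I measure them.

```bash
cat >> h.py <<'E'
def rectof(p,m):
    q=p[m][:,:2].astype(np.float32)
    m2=m.astype(np.uint8); n,l,s,_=cv2.connectedComponentsWithStats(m2)
    i=1+np.argmax(s[1:,4]); q=p[l==i]; r=cv2.minAreaRect(q[:,:2].astype(np.float32)); return r,np.median(q[:,2]),len(q)
def box(p,a,b,c,d,e,f): return (p[...,0]>a)&(p[...,0]<b)&(p[...,1]>c)&(p[...,1]<d)&(p[...,2]>e)&(p[...,2]<f)
E
python3 - <<'E'
from h import *
for n in('top','scene'):
    p=np.load(n+'0.npy');c=np.load(n+'0c.npy').astype(int)
    print(n)
    pk=p[365*420//600,340*560//800] if n=='top' else None
    if pk is not None: print('cover px',pk)
    print('cover top',rectof(p,box(p,.2,.65,-.1,.4,.053,.072)&(p[...,0]<.52)))
    print('handle',rectof(p,box(p,.2,.52,-.1,.4,.085,.115)))
    m=box(p,.2,.6,-.3,.12,-.01,.012)&(c[...,0]<215)
    print('charger walls',rectof(p,box(p,.5,.8,-.2,.32,.036,.05)))
    print('charger all',rectof(p,box(p,.5,.8,-.2,.32,.025,.05)))
    print('tip',p[box(p,.5,.8,0,.32,.058,.08)].shape, p[box(p,.5,.75,.05,.3,.055,.08)].mean(0))
p=np.load('top0.npy')
for u,v in [(500,363),(440,315),(557,315),(440,410),(557,410),(313,322),(418,322),(313,409),(421,409),(488,275),(488,212),(362,280),(362,212),(365,365)]:
    print((u,v),np.round(p[int(v*.7),int(u*.7)],3))
E
```

```text
top
cover px [0.43054874 0.17592269 0.06033817]
cover top (((0.4309920370578766, 0.13019606471061707), (0.2001102715730667, 0.16045987606048584), 88.98798370361328), np.float64(0.06328207506108052), 4259)
handle (((0.43004992604255676, 0.13020950555801392), (0.014201048761606216, 0.10082963109016418), 88.99858093261719), np.float64(0.10429002696266265), 220)
charger walls (((0.7100217938423157, 0.0022311806678771973), (0.042442142963409424, 0.2182060331106186), 0.605150580406189), np.float64(0.04173944418497899), 456)
charger all (((0.6656660437583923, 0.017475754022598267), (0.13184639811515808, 0.25073692202568054), 0.9620295763015747), np.float64(0.03645276803069519), 2073)
tip (447, 3) [0.51681131 0.14764157 0.06349852]
scene
cover top (((0.42815837264060974, 0.1297008991241455), (0.20137636363506317, 0.163733571767807), 88.89791870117188), np.float64(0.06230347449437185), 6766)
handle (((0.42635470628738403, 0.13061639666557312), (0.014572457410395145, 0.10359630733728409), 89.19054412841797), np.float64(0.10319699024123885), 395)
charger walls (((0.6136529445648193, -0.004011847078800201), (0.038101255893707275, 0.2078230381011963), 1.741844654083252), np.float64(0.040385669099125), 558)
charger all (((0.6620447635650635, 0.01820497214794159), (0.13418853282928467, 0.25081267952919006), 1.050307035446167), np.float64(0.03541658524996866), 2530)
tip (649, 3) [0.51596831 0.15000075 0.06262384]
(500, 363) [ 0.435 -0.131  0.001]
(440, 315) [ 0.532 -0.015 -0.003]
(557, 315) [ 0.53  -0.243  0.005]
(440, 410) [ 0.345 -0.013  0.001]
(557, 410) [ 0.344 -0.237 -0.   ]
(313, 322) [0.511 0.228 0.063]
(418, 322) [0.517 0.031 0.004]
(313, 409) [0.348 0.233 0.002]
(421, 409) [ 0.347  0.026 -0.002]
(488, 275) [ 0.602 -0.103  0.05 ]
(488, 212) [ 0.728 -0.106  0.045]
(362, 280) [0.6   0.141 0.002]
(362, 212) [ 0.741  0.142 -0.001]
(365, 365) [0.428 0.128 0.107]
```

```bash
python3 - <<'E'
from h import *
p=np.load('top0.npy')
for u,v in [(620,400),(650,350),(700,300),(700,390),(650,395),(720,340),(740,340),(745,250),(760,340),(770,300),(690,250),(665,240),(720,390)]:
    print((u,v),np.round(p[int(v*.7),int(u*.7)],3))
st()
E
```

```text
(620, 400) [ 0.363 -0.342  0.07 ]
(650, 350) [ 0.457 -0.399  0.073]
(700, 300) [ 0.532 -0.447  0.191]
(700, 390) [ 0.379 -0.439  0.188]
(650, 395) [ 0.373 -0.396  0.067]
(720, 340) [ 0.466 -0.478  0.188]
(740, 340) [ 0.438 -0.354  0.518]
(745, 250) [ 0.524 -0.312  0.629]
(760, 340) [ 0.434 -0.356  0.562]
(770, 300) [ 0.465 -0.319  0.66 ]
(690, 250) [ 0.592 -0.383  0.316]
(665, 240) [ 0.632 -0.386  0.212]
(720, 390) [ 0.379 -0.474  0.184]
t 0.1 pos [ 0.1961 -0.6456  0.4038] ori [-3.106e+00 -4.610e-01  1.000e-03] q [ 1.17  0.48  0.02  1.56 -0.01  1.11 -0.08] F [ 0.4 -0.1 -0.4] w 0.0852 0.0
```

```bash
cat >> h.py <<'E'
def way(wps,step=60.,rot=.17):
    """rows (mm, rad, tool axes) through waypoints (tcp-grasp target, yaw of tool y)"""
    s=manip.observe(); d0,w0=np.zeros(3),np.zeros(3)
    for t,y in wps:
        d,w=delta(t,y); n=int(max(np.ceil(np.linalg.norm(d-d0)/step),np.ceil(np.linalg.norm(w-w0)/rot),1))
        for i in range(1,n+1):
            a=d0+(d-d0)*i/n; b=w0+(w-w0)*i/n; print('[%d,%d,%d,%.2f,%.2f,%.3f],'%(*np.round(a),*b),end='')
        print(); d0,w0=d,w
E
python3 - <<'E'
from h import *
Y=np.pi/2-.018
way([((.135,-.42,.25),None),((.28,-.33,.25),None),((.38,-.22,.25),None),((.44,0,.25),Y),((.43,.13,.25),Y)])
E
```

```text
delta [   7.1 -233.6   -0.8] [-0.002  0.     0.   ]
[2,-58,0,-0.00,0.00,0.000],[4,-117,0,-0.00,0.00,0.000],[5,-175,-1,-0.00,0.00,0.000],[7,-234,-1,-0.00,0.00,0.000],
delta [ 172.  -277.6   -0.8] [-0.002  0.     0.   ]
[62,-248,-1,-0.00,0.00,0.000],[117,-263,-1,-0.00,0.00,0.000],[172,-278,-1,-0.00,0.00,0.000],
delta [ 299.7 -353.8   -0.6] [-0.002  0.     0.   ]
[215,-303,-1,-0.00,0.00,0.000],[257,-328,-1,-0.00,0.00,0.000],[300,-354,-1,-0.00,0.00,0.000],
delta [ 4.210e+02 -5.469e+02 -3.000e-01] [-0.002  0.     0.313]
[330,-402,-1,-0.00,0.00,0.078],[360,-450,0,-0.00,0.00,0.156],[391,-499,0,-0.00,0.00,0.235],[421,-547,0,-0.00,0.00,0.313],
delta [ 4.492e+02 -6.742e+02 -1.000e-01] [-0.002  0.     0.313]
[430,-589,0,-0.00,0.00,0.313],[440,-632,0,-0.00,0.00,0.313],[449,-674,0,-0.00,0.00,0.313],
```

Emit:
apply_moves(
  increments=[
    [[2,-58,0,0,0,0],[4,-117,0,0,0,0],[5,-175,0,0,0,0],[7,-234,0,0,0,0],[62,-248,0,0,0,0],[117,-263,0,0,0,0],[172,-278,0,0,0,0],[215,-303,0,0,0,0],[257,-328,0,0,0,0],[300,-354,0,0,0,0],[330,-402,0,0,0,0.08],[360,-450,0,0,0,0.16],[391,-499,0,0,0,0.235],[421,-547,0,0,0,0.313],[430,-589,0,0,0,0.313],[440,-632,0,0,0,0.313],[449,-674,0,0,0,0.313],[449,-674,0,0,0,0.313],[449,-674,0,0,0,0.313]],
  ],
)

```text
clock: 2.48
position: [0.4299, 0.1289, 0.4044]
orientation: [3.141, -0.029, -0.001]
contact_force: [0.4, -0.9, 1.3]
gripper_width: 0.085
gripper_force: 0.0
```

```bash
python3 - <<'E'
from h import *
st(); c=cap('wrist','w1.png'); print(c['K'],np.round(c['T'],3)); 
delta((.43,.13,.20),np.pi/2-.018)
c=cap('top');p=pts(c); print(rectof(p,box(p,.2,.52,-.1,.4,.053,.072)))
E
```

```text
t 2.48 pos [0.4299 0.1289 0.4044] ori [ 3.141e+00 -2.900e-02 -1.000e-03] q [ 0.17  0.15 -0.65  2.04  0.11  0.99 -2.13] F [ 0.4 -0.9  1.3] w 0.085 0.0
[[325.1922621    0.         275.76855873]
 [  0.         325.1922621  203.89341127]
 [  0.           0.           1.        ]] [[-0.019  0.964  0.263  0.496]
 [-1.    -0.019 -0.004  0.127]
 [ 0.001 -0.263  0.965  0.374]
 [ 0.     0.     0.     1.   ]]
delta [-0.  -1.7 49.4] [ 0.001  0.001 -0.002]
(((0.43936651945114136, 0.06820379197597504), (0.07539627701044083, 0.13830704987049103), 88.63733673095703), np.float64(0.06331733508335513), 672)
```

View pics/w1.png

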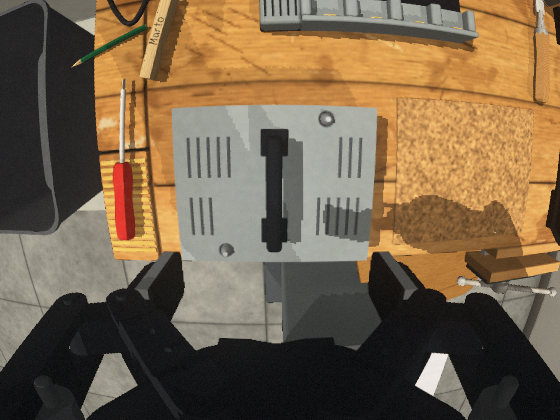

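The cover, handle (275,190) and pegs (326,118), (226,250) show clearly, and the fingers straddle the handle.

```bash
cat >> h.py <<'E'
def ray(c,u,v,z,fish=True):
    K,T=c['K'],c['T']; a,b=(u-K[0,2])/K[0,0],(v-K[1,2])/K[1,1]
    if fish:
        r=np.hypot(a,b); k=np.tan(r)/r if r>0 else 1; d=np.array([a*k,-b*k,-1])
    else: d=np.array([a,-b,-1])
    d=T[:3,:3]@d; o=T[:3,3]; return o+d*(z-o[2])/d[2]
def wpts(c):
    z=c['range_z'];K=c['K'];v,u=np.mgrid[:z.shape[0],:z.shape[1]]
    a,b=(u-K[0,2])/K[0,0],(v-K[1,2])/K[1,1]; r=np.hypot(a,b)+1e-9; k=np.tan(r)/r
    return np.stack([a*k*z,-b*k*z,-z],-1)@c['T'][:3,:3].T+c['T'][:3,3]
E
python3 - <<'E'
from h import *
c=cap('wrist'); a=ray(c,326,118,.070);b=ray(c,226,250,.070); print(a,b,(a+b)/2,np.linalg.norm(a-b),'exp',np.hypot(134,100))
d=a-b; print('yaw',np.arctan2(d[1],d[0])-np.arctan2(-100,134))
p=wpts(c); q=p[190,275];print(q)
print(rectof(p,box(p,.2,.52,-.1,.4,.085,.115)));print(rectof(p,box(p,.2,.52,-.1,.4,.053,.072)))
g=cv2.cvtColor(c['color'],cv2.COLOR_RGB2HSV).astype(int)
m=(g[...,1]>60)&box(p,.3,.56,-.30,.01,-.01,.012)
dk=g[...,2]; 
E
```

```text
[0.49552353 0.07936399 0.07      ] [0.36576995 0.17993961 0.07      ] [0.43064674 0.1296518  0.07      ] 0.16416895061394254 exp 167.20047846821492
yaw -0.018281176152246115
[0.43540746 0.12815432 0.10514668]
(((0.4291561245918274, 0.13072136044502258), (0.013557861559092999, 0.1036866158246994), 88.96195983886719), np.float64(0.10503750823080057), 1846)
(((0.4283662438392639, 0.12990446388721466), (0.2012185901403427, 0.16094987094402313), 89.1307601928711), np.float64(0.06357543465963411), 28607)
```

Emit:
apply_moves(
  increments=[
    [[0,-1,50,0,0,0],[0,-1,100,0,0,0],[0,-1,135,0,0,0],[0,-1,152,0,0,0],[0,-1,152,0,0,0],[0,-1,152,0,0,0]],
  ],
)

```text
clock: 3.38
position: [0.4307, 0.1306, 0.2539]
orientation: [-3.141, 0.029, -0.003]
contact_force: [0.8, 0.1, -0.3]
gripper_width: 0.0852
gripper_force: 0.0
```

Emit:
apply_moves(
  increments=[
    [[0,0,0,0,0,0],[0,0,0,0,0,0],[0,0,0,0,0,0],[0,0,0,0,0,0],[0,0,0,0,0,0],[0,0,0,0,0,0]],
  ],
  grip=1,
  force=80,
)

```text
clock: 4.12
position: [0.43, 0.1305, 0.253]
orientation: [3.141, -0.029, 0.0]
contact_force: [-1.3, -0.6, 6.3]
gripper_width: 0.0126
gripper_force: 78.3
```

Emit:
apply_moves(
  increments=[
    [[0,0,-10,0,0,0],[0,0,-35,0,0,0],[0,0,-65,0,0,0],[0,0,-90,0,0,0],[1,30,-100,0,0,0],[3,70,-100,0,0,0],[4,110,-100,0,0,0],[6,150,-100,0,0,0],[8,190,-100,0,0,0],[9,230,-100,0,0,0],[10,258,-90,0,0,0],[10,258,-60,0,0,0],[10,258,-30,0,0,0],[10,258,-10,0,0,0],[10,258,0,0,0,0],[10,258,6,0,0,0],[10,258,10,0,0,0],[10,258,12,0,0,0],[10,258,12,0,0,0]],
  ],
)

```text
clock: 6.5
position: [0.4355, -0.1276, 0.242]
orientation: [3.14, -0.029, 0.001]
contact_force: [-4.3, 1.7, 10.8]
gripper_width: 0.0127
gripper_force: 80.2
```

Release and rise, then go back above the pack to look.

Emit:
apply_moves(
  increments=[
    [[0,0,0,0,0,0],[0,0,0,0,0,0],[0,0,0,0,0,0],[0,0,0,0,0,0],[0,0,-30,0,0,0],[0,0,-80,0,0,0],[0,0,-130,0,0,0],[0,0,-170,0,0,0],[-3,-60,-170,0,0,0],[-5,-120,-170,0,0,0],[-7,-180,-170,0,0,0],[-8,-240,-170,0,0,0],[-10,-258,-170,0,0,0],[-10,-258,-170,0,0,0]],
  ],
  grip=0,
)

```text
clock: 8.25
position: [0.4296, 0.1318, 0.4107]
orientation: [-3.141, 0.023, 0.0]
contact_force: [-0.6, -0.8, 0.5]
gripper_width: 0.0857
gripper_force: 0.0
```

```bash
python3 - <<'E'
from h import *
st(); c=cap('wrist','w2.png'); p=wpts(c); np.save('w2.npy',p)
print(rectof(p,box(p,.2,.55,-.3,.05,.085,.11)),rectof(p,box(p,.2,.55,-.3,.05,.04,.065)))
print(rectof(p,box(p,.3,.53,.02,.25,.043,.055)))
c=cap('top');p=pts(c)
print(rectof(p,box(p,.2,.55,-.3,.02,.04,.06)))
E
```

```text
t 8.25 pos [0.4296 0.1318 0.4107] ori [-3.141  0.023  0.   ] q [ 0.24  0.16 -0.73  2.02  0.12  1.   -2.14] F [-0.6 -0.8  0.5] w 0.0857 0.0
(((0.4349655210971832, -0.12680168449878693), (0.01546464953571558, 0.10277212411165237), 88.67948150634766), np.float64(0.09345579246431623), 1135) (((0.43421638011932373, -0.1278890073299408), (0.20240120589733124, 0.1607520431280136), 88.85247039794922), np.float64(0.0525928463010123), 14923)
(((0.4273295998573303, 0.05518076568841934), (0.024963565170764923, 0.10386259108781815), 88.9355697631836), np.float64(0.04736871372276047), 1840)
(((0.4365357756614685, -0.12796500325202942), (0.2005462795495987, 0.16005738079547882), 88.79983520507812), np.float64(0.052394111590086556), 4143)
```

View pics/w2.png

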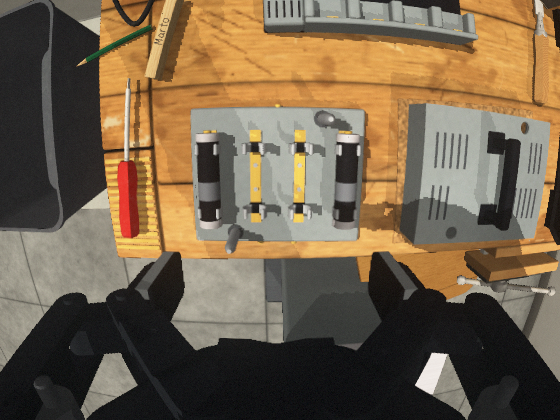

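Two cells, at px (208,180) and (348,180), i.e. pack y = ±75, buttons to +x; the cover is on the mat.

```bash
python3 - <<'E'
from h import *
p=np.load('w2.npy')
print(rectof(p,box(p,.3,.53,.18,.23,.043,.055)))
way([((.428,.0555,.25),np.pi/2-.018),((.428,.0555,.1),np.pi/2-.018),((.428,.0555,.037),np.pi/2-.018)],50)
E
```

```text
(((0.4302178919315338, 0.20438581705093384), (0.024530954658985138, 0.10387203097343445), 88.84143829345703), np.float64(0.047374699386784735), 1816)
delta [-0.6 74.   5.5] [ 0.001  0.001 -0.001]
[0,37,3,0.00,0.00,-0.001],[-1,74,5,0.00,0.00,-0.001],
delta [ -0.5  73.9 155.5] [ 0.001  0.001 -0.001]
[-1,74,55,0.00,0.00,-0.001],[-1,74,105,0.00,0.00,-0.001],[-1,74,155,0.00,0.00,-0.001],
delta [ -0.5  73.8 218.5] [ 0.001  0.001 -0.001]
[-1,74,187,0.00,0.00,-0.001],[-1,74,218,0.00,0.00,-0.001],
```

Emit:
apply_moves(
  increments=[
    [[0,37,3,0,0,0],[0,74,5,0,0,0],[0,74,55,0,0,0],[0,74,105,0,0,0],[0,74,155,0,0,0],[0,74,185,0,0,0],[0,74,205,0,0,0],[0,74,218,0,0,0],[0,74,218,0,0,0],[0,74,218,0,0,0]],
  ],
  grip=0.35,
)

```text
clock: 9.6
position: [0.429, 0.0562, 0.1933]
orientation: [3.141, -0.03, 0.002]
contact_force: [-0.3, 0.6, 0.7]
gripper_width: 0.0553
gripper_force: 0.0
```

Emit:
apply_moves(
  increments=[
    [[0,0,0,0,0,0],[0,0,0,0,0,0],[0,0,0,0,0,0],[0,0,0,0,0,0],[0,0,0,0,0,0]],
  ],
  grip=1,
  force=80,
)

```text
clock: 10.22
position: [0.4289, 0.0566, 0.1936]
orientation: [3.141, -0.029, 0.002]
contact_force: [-1.4, -0.8, 9.0]
gripper_width: 0.0219
gripper_force: 77.9
```

Emit:
apply_moves(
  increments=[
    [[0,0,-4,0,0,0],[0,0,-8,0,0,0],[0,0,-14,0,0,0],[0,0,-25,0,0,0],[0,0,-60,0,0,0],[0,0,-100,0,0,0],[0,0,-130,0,0,0],[30,20,-150,0,0,0],[60,40,-150,0,0,0],[90,60,-150,0,0,0],[120,60,-150,0,0,0],[120,60,-150,0,0,0]],
  ],
)

```text
clock: 11.72
position: [0.5492, -0.0054, 0.3441]
orientation: [-3.14, 0.029, -0.005]
contact_force: [-1.2, -0.0, -1.0]
gripper_width: 0.0218
gripper_force: 80.6
```

```bash
python3 - <<'E'
from h import *
st(); c=cap('wrist','w3.png'); p=wpts(c); np.save('w3.npy',p)
print(rectof(p,box(p,.55,.8,-.2,.3,.025,.05)))
print(rectof(p,box(p,.55,.8,-.2,.3,.0065,.05)))
print(rectof(p,box(p,.55,.8,.1,.3,.03,.037)))
print('tip',rectof(p,box(p,.55,.8,.05,.25,.058,.08)))
E
```

```text
t 11.72 pos [ 0.5492 -0.0054  0.3441] ori [-3.14   0.029 -0.005] q [ 0.38  0.4  -0.6   1.89  0.28  0.93 -1.94] F [-1.2 -0.  -1. ] w 0.0218 80.61075210571289
(((0.6639983654022217, 0.017209134995937347), (0.1306440532207489, 0.25049591064453125), 0.8992269039154053), np.float64(0.036457628354195026), 14989)
(((0.6772868633270264, 0.02243829518556595), (0.15738193690776825, 0.2611636817455292), 0.8992269039154053), np.float64(0.02458199528084079), 37372)
(((0.6623755097389221, 0.12103348970413208), (0.1306498646736145, 0.04282146692276001), 0.840703010559082), np.float64(0.034861731746645086), 4890)
tip (((0.6517912149429321, 0.11979983747005463), (0.009599236771464348, 0.012631797231733799), 81.37615966796875), np.float64(0.07148681521709804), 171)
```

View pics/w3.png

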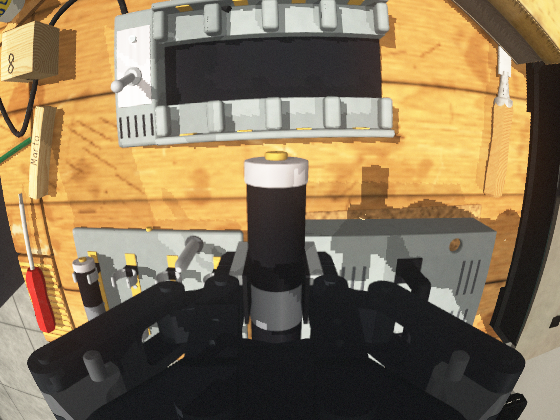

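Cell held level with button forward (275,155); charger pose confirmed (0.664,-0.004, yaw 0.016).

```bash
python3 - <<'E'
from h import *
Y=np.pi/2+.0157
way([((.6665,-.0793,.17),Y),((.6665,-.0793,.08),Y),((.6665,-.0793,.0395),Y)],45)
E
```

```text
delta [119.9  72.1  18.7] [-0.001 -0.001 -0.033]
[30,18,5,-0.00,-0.00,-0.008],[60,36,9,-0.00,-0.00,-0.017],[90,54,14,-0.00,-0.00,-0.025],[120,72,19,-0.00,-0.00,-0.033],
delta [119.8  72.2 108.7] [-0.001 -0.001 -0.033]
[120,72,49,-0.00,-0.00,-0.033],[120,72,79,-0.00,-0.00,-0.033],[120,72,109,-0.00,-0.00,-0.033],
delta [119.7  72.3 149.2] [-0.001 -0.001 -0.033]
[120,72,149,-0.00,-0.00,-0.033],
```

Emit:
apply_moves(
  increments=[
    [[30,18,0,0,0,-0.01],[60,36,0,0,0,-0.02],[90,54,5,0,0,-0.025],[120,72,19,0,0,-0.033],[120,72,49,0,0,-0.033],[120,72,85,0,0,-0.033],[120,72,110,0,0,-0.033],[120,72,125,0,0,-0.033],[120,72,135,0,0,-0.033],[120,72,143,0,0,-0.033],[120,72,149,0,0,-0.033],[120,72,149,0,0,-0.033],[120,72,149,0,0,-0.033]],
  ],
)

```text
clock: 13.4
position: [0.6664, -0.0798, 0.1947]
orientation: [3.141, 0.023, 0.001]
contact_force: [-2.4, 0.1, 6.1]
gripper_width: 0.0212
gripper_force: 81.8
```

Emit:
apply_moves(
  increments=[
    [[0,0,0,0,0,0],[0,0,0,0,0,0],[0,0,0,0,0,0],[0,0,-20,0,0,0],[0,0,-60,0,0,0],[0,0,-110,0,0,0],[-10,-10,-160,0,0,0],[-65,-35,-170,0,0,0],[-120,-60,-170,0,0,0],[-120,-60,-170,0,0,0]],
  ],
  grip=0.35,
)

```text
clock: 14.65
position: [0.5411, -0.0192, 0.3645]
orientation: [3.14, 0.031, -0.004]
contact_force: [0.6, -0.3, 0.7]
gripper_width: 0.0554
gripper_force: 0.0
```

```bash
python3 - <<'E'
from h import *
st(); c=cap('wrist','w4.png'); p=wpts(c); np.save('w4.npy',p)
print(rectof(p,box(p,.6,.73,-.1,-.06,.046,.055)))
print(rectof(p,box(p,.3,.53,.18,.23,.043,.055)))
way([((.50,.12,.2),np.pi/2-.018),((.430,.2048,.2),np.pi/2-.018),((.430,.2048,.1),np.pi/2-.018),((.430,.2048,.037),np.pi/2-.018)],50)
E
```

```text
t 14.65 pos [ 0.5411 -0.0192  0.3645] ori [ 3.14   0.031 -0.004] q [ 0.42  0.37 -0.62  1.88  0.26  0.97 -1.87] F [ 0.6 -0.3  0.7] w 0.0554 0.0
(((0.6647061109542847, -0.07964137196540833), (0.10446155816316605, 0.020245347172021866), 0.6131480932235718), np.float64(0.04872350977050818), 2094)
(((0.43829992413520813, 0.20429188013076782), (0.02524280548095703, 0.089744433760643), 88.45806884765625), np.float64(0.04725680886550121), 910)
delta [ -41.3 -141.3    9.8] [ 0.002 -0.001  0.035]
[-14,-47,3,0.00,-0.00,0.012],[-28,-94,7,0.00,-0.00,0.024],[-41,-141,10,0.00,-0.00,0.035],
delta [-109.8 -227.3    9.7] [ 0.002 -0.001  0.035]
[-64,-170,10,0.00,-0.00,0.035],[-87,-199,10,0.00,-0.00,0.035],[-110,-227,10,0.00,-0.00,0.035],
delta [-109.9 -227.5  109.7] [ 0.002 -0.001  0.035]
[-110,-227,60,0.00,-0.00,0.035],[-110,-228,110,0.00,-0.00,0.035],
delta [-110.  -227.6  172.7] [ 0.002 -0.001  0.035]
[-110,-228,141,0.00,-0.00,0.035],[-110,-228,173,0.00,-0.00,0.035],
```

View pics/w4.png

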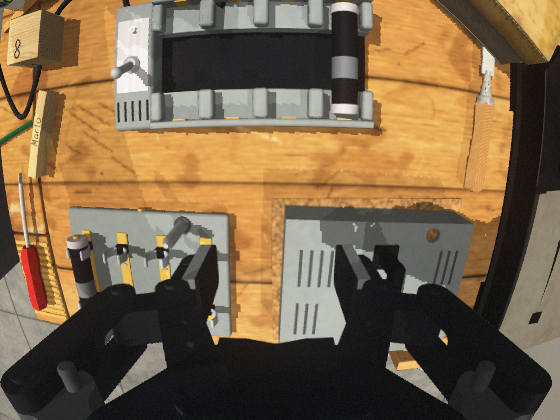

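Cell 1 lies in bay 1 (345,60) at the right height. Now the second cell.

Emit:
apply_moves(
  increments=[
    [[-14,-47,3,0,0,0.01],[-28,-94,7,0,0,0.025],[-41,-141,10,0,0,0.035],[-64,-170,10,0,0,0.035],[-87,-199,10,0,0,0.035],[-110,-228,10,0,0,0.035],[-110,-228,60,0,0,0.035],[-110,-228,110,0,0,0.035],[-110,-228,140,0,0,0.035],[-110,-228,160,0,0,0.035],[-110,-228,173,0,0,0.035],[-110,-228,173,0,0,0.035],[-110,-228,173,0,0,0.035]],
  ],
)

```text
clock: 16.32
position: [0.4326, 0.205, 0.1915]
orientation: [-3.141, 0.032, -0.002]
contact_force: [-0.5, -0.1, -0.1]
gripper_width: 0.0555
gripper_force: 0.0
```

Emit:
apply_moves(
  increments=[
    [[0,0,0,0,0,0],[0,0,0,0,0,0],[0,0,0,0,0,0],[0,0,0,0,0,0],[0,0,0,0,0,0]],
  ],
  grip=1,
  force=80,
)

```text
clock: 16.95
position: [0.4322, 0.2048, 0.1916]
orientation: [3.141, -0.032, 0.002]
contact_force: [-1.2, -0.4, 7.0]
gripper_width: 0.0216
gripper_force: 77.9
```

Emit:
apply_moves(
  increments=[
    [[0,0,-4,0,0,0],[0,0,-8,0,0,0],[0,0,-14,0,0,0],[0,0,-25,0,0,0],[0,0,-60,0,0,0],[0,0,-100,0,0,0],[0,0,-130,0,0,0],[30,40,-150,0,0,0],[60,80,-150,0,0,0],[90,120,-150,0,0,0],[120,150,-150,0,0,0],[120,180,-150,0,0,0],[120,180,-150,0,0,0]],
  ],
)

```text
clock: 18.58
position: [0.5483, 0.0191, 0.3414]
orientation: [3.139, -0.04, -0.0]
contact_force: [-0.3, 0.3, -1.3]
gripper_width: 0.0219
gripper_force: 81.0
```

```bash
python3 - <<'E'
from h import *
st(); c=cap('wrist','w5.png'); p=wpts(c)
print(rectof(p,box(p,.55,.8,-.2,.3,.025,.046)))
Y=np.pi/2+.0157
way([((.665,.0207,.17),Y),((.665,.0207,.08),Y),((.665,.0207,.0395),Y)],45)
E
```

```text
t 18.57 pos [0.5483 0.0191 0.3414] ori [ 3.139 -0.04  -0.   ] q [ 0.35  0.41 -0.63  1.89  0.3   0.94 -2.01] F [-0.3  0.3 -1.3] w 0.0219 80.98974108695984
(((0.6635388135910034, 0.01740272343158722), (0.1297609955072403, 0.2497878074645996), 0.8303878903388977), np.float64(0.036808776329620624), 15544)
delta [116.8  -2.3  16.6] [ 0.001 -0.    -0.039]
[39,-1,6,0.00,-0.00,-0.013],[78,-2,11,0.00,-0.00,-0.026],[117,-2,17,0.00,-0.00,-0.039],
delta [116.8  -2.3 106.6] [ 0.001 -0.    -0.039]
[117,-2,47,0.00,-0.00,-0.039],[117,-2,77,0.00,-0.00,-0.039],[117,-2,107,0.00,-0.00,-0.039],
delta [116.8  -2.4 147.1] [ 0.001 -0.    -0.039]
[117,-2,147,0.00,-0.00,-0.039],
```

View pics/w5.png

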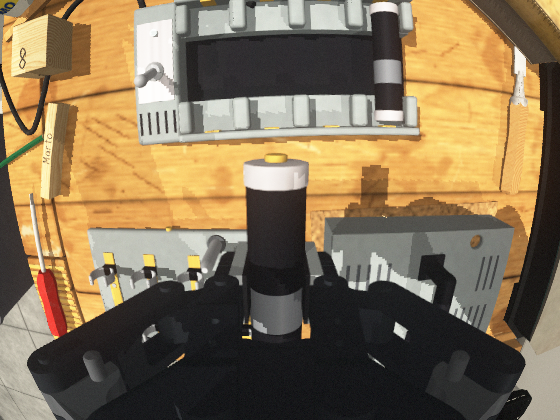

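Cell held the same way (275,160). Place in bay 3.

Emit:
apply_moves(
  increments=[
    [[39,-1,0,0,0,-0.01],[78,-2,5,0,0,-0.025],[117,-2,17,0,0,-0.039],[117,-2,50,0,0,-0.039],[117,-2,85,0,0,-0.039],[117,-2,110,0,0,-0.039],[117,-2,125,0,0,-0.039],[117,-2,135,0,0,-0.039],[117,-2,143,0,0,-0.039],[117,-2,148,0,0,-0.039],[117,-2,148,0,0,-0.039],[117,-2,148,0,0,-0.039]],
  ],
)

```text
clock: 20.12
position: [0.6655, 0.0219, 0.1931]
orientation: [-3.141, -0.029, -0.001]
contact_force: [0.1, 0.2, -2.1]
gripper_width: 0.0219
gripper_force: 81.6
```

Emit:
apply_moves(
  increments=[
    [[0,0,0,0,0,0],[0,0,0,0,0,0],[0,0,0,0,0,0],[0,0,-20,0,0,0],[0,0,-60,0,0,0],[0,0,-110,0,0,0],[-10,-5,-160,0,0,0],[-65,-50,-170,0,0,0],[-110,-100,-170,0,0,0],[-110,-100,-170,0,0,0]],
  ],
  grip=0.35,
)

```text
clock: 21.38
position: [0.5504, 0.1239, 0.3649]
orientation: [-3.141, -0.04, -0.003]
contact_force: [-0.0, -0.0, 0.1]
gripper_width: 0.0554
gripper_force: 0.0
```

```bash
python3 - <<'E'
from h import *
st(); c=cap('wrist','w6.png'); p=wpts(c)
for a,b in((-.1,-.06),(0,.04)): print(rectof(p,box(p,.6,.73,a,b,.046,.055)))
print('tip',rectof(p,box(p,.55,.8,.05,.25,.058,.08)))
q=p[box(p,.55,.8,.08,.18,.042,.08)]; print(len(q),q[np.argsort(q[:,2])][::12])
E
```

```text
t 21.38 pos [0.5504 0.1239 0.3649] ori [-3.141e+00 -4.000e-02 -3.000e-03] q [ 0.2   0.42 -0.67  1.83  0.3   1.   -2.15] F [-0.  -0.   0.1] w 0.0554 0.0
(((0.6647043228149414, -0.07926615327596664), (0.10367324203252792, 0.019495954737067223), 0.6140537261962891), np.float64(0.04875962537947506), 1288)
(((0.6630865335464478, 0.022260114550590515), (0.10393375903367996, 0.02086767926812172), 1.2811311483383179), np.float64(0.048669412803701906), 1913)
tip (((0.6517647504806519, 0.1208547055721283), (0.012650552205741405, 0.01044775452464819), 1.8579002618789673), np.float64(0.07218380961246035), 153)
538 [[0.70917455 0.09785294 0.04200026]
 [0.70041702 0.09593711 0.04208894]
 [0.69837229 0.09682156 0.04223703]
 [0.60472352 0.08630477 0.04265297]
 [0.72200563 0.09718062 0.04279392]
 [0.72122266 0.09267137 0.04305413]
 [0.604785   0.08546853 0.04317274]
 [0.72236227 0.0899855  0.04329036]
 [0.60171827 0.09442656 0.04348539]
 [0.7213864  0.08819919 0.04358625]
 [0.72188791 0.08184216 0.0437128 ]
 [0.72085597 0.08184548 0.04376093]
 [0.60180944 0.09266962 0.04387253]
 [0.60091216 0.0926414
[... 430 characters left out ...]
053 0.04509672]
 [0.72057717 0.09111555 0.04524359]
 [0.72282632 0.08754017 0.04540931]
 [0.72516513 0.08305032 0.04563891]
 [0.60213692 0.08752849 0.04591876]
 [0.66240317 0.12110092 0.0477641 ]
 [0.66005906 0.11855086 0.05181494]
 [0.65822878 0.12034499 0.05776652]
 [0.65163202 0.11562378 0.06962061]
 [0.6473729  0.11635085 0.07042816]
 [0.64716263 0.12194835 0.07074623]
 [0.64794936 0.1203858  0.0714466 ]
 [0.65272704 0.12448536 0.07178737]
 [0.65435554 0.12373267 0.07207499]
 [0.64688609 0.12434782 0.07259751]
 [0.64865358 0.1188477  0.0728172 ]
 [0.65426847 0.12136768 0.07315654]
 [0.64843304 0.12360135 0.07349559]
 [0.64934485 0.11889253 0.07383403]
 [0.64924612 0.12047717 0.07423784]]
```

View pics/w6.png

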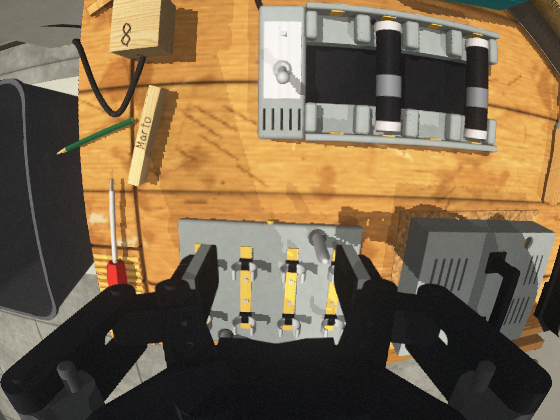

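Both cells lie in bays (388,80), (477,90); toggle off, ball at (282,70). Now push the toggle to +x with closed fingers.

```bash
python3 - <<'E'
from h import *
Y=np.pi/2+.0157
way([((.61,.1205,.15),Y),((.61,.1205,.073),Y),((.658,.1205,.073),Y)],40)
E
```

```text
delta [59.1  4.6 59.7] [-0.001 -0.001  0.009]
[20,2,20,-0.00,-0.00,0.003],[39,3,40,-0.00,-0.00,0.006],[59,5,60,-0.00,-0.00,0.009],
delta [ 59.    4.7 136.7] [-0.001 -0.001  0.009]
[59,5,98,-0.00,-0.00,0.009],[59,5,137,-0.00,-0.00,0.009],
delta [107.    5.9 136.8] [-0.001 -0.001  0.009]
[83,5,137,-0.00,-0.00,0.009],[107,6,137,-0.00,-0.00,0.009],
```

Emit:
apply_moves(
  increments=[
    [[20,2,20,0,0,0.01],[39,3,40,0,0,0.01],[59,5,60,0,0,0.01],[59,5,98,0,0,0.01],[59,5,125,0,0,0.01],[59,5,137,0,0,0.01],[59,5,137,0,0,0.01],[67,5,137,0,0,0.01],[75,5,137,0,0,0.01],[83,5,137,0,0,0.01],[90,5,137,0,0,0.01],[97,6,137,0,0,0.01],[103,6,137,0,0,0.01],[107,6,137,0,0,0.01],[107,6,137,0,0,0.01]],
  ],
  grip=1,
  force=40,
)

```text
clock: 23.3
position: [0.6575, 0.1168, 0.2249]
orientation: [3.14, 0.016, -0.015]
contact_force: [-15.6, 0.7, 10.3]
gripper_width: 0.0001
gripper_force: 9.5
```

Emit:
apply_moves(
  increments=[
    [[-10,0,0,0,0,0],[-35,0,0,0,0,0],[-50,0,-30,0,0,0],[-60,0,-80,0,0,0],[-90,60,-120,0,0,0],[-110,100,-140,0,0,0],[-110,100,-140,0,0,0]],
  ],
)

```text
clock: 24.18
position: [0.5514, 0.0097, 0.3676]
orientation: [3.138, 0.001, 0.007]
contact_force: [-0.1, 0.7, -0.2]
gripper_width: 0.0
gripper_force: 0.0
```

```bash
python3 - <<'E'
from h import *
st(); c=cap('wrist','w7.png'); p=wpts(c); np.save('w7.npy',p)
for a,b in((-.1,-.06),(0,.04)): print(rectof(p,box(p,.6,.73,a,b,.046,.055)))
print('tip',rectof(p,box(p,.55,.8,.08,.25,.058,.08)))
print('cover',rectof(p,box(p,.2,.58,-.35,.05,.045,.065)),rectof(p,box(p,.2,.58,-.3,.05,.085,.11)))
c=cap('top','t7.png');p=pts(c)
print('cover',rectof(p,box(p,.2,.58,-.35,.05,.045,.065)),rectof(p,box(p,.2,.58,-.3,.05,.085,.11)))
E
```

```text
t 24.18 pos [0.5514 0.0097 0.3676] ori [3.138e+00 1.000e-03 7.000e-03] q [ 0.39  0.39 -0.66  1.86  0.29  0.99 -1.96] F [-0.1  0.7 -0.2] w 0.0 0.0
(((0.6649145483970642, -0.07997889071702957), (0.10388575494289398, 0.02033473365008831), 0.5550476908683777), np.float64(0.04872621891957543), 1956)
(((0.6633369326591492, 0.021519210189580917), (0.10357344895601273, 0.019680649042129517), 0.7693486213684082), np.float64(0.04873389471190814), 2179)
tip (((0.6723059415817261, 0.11989156901836395), (0.012211252003908157, 0.010434718802571297), 24.45627784729004), np.float64(0.07094952768032625), 163)
cover (((0.47668665647506714, -0.09040164947509766), (0.2018863409757614, 0.13898468017578125), 88.62060546875), np.float64(0.05164145586041441), 15209) (((0.4933779239654541, -0.08882980048656464), (0.01365712657570839, 0.05072625353932381), 89.16122436523438), np.float64(0.09292121460870076), 817)Traceback (most recent call last):
  File "<stdin>", line 7, in <module>
  File "h.py", line 29, in rectof
    i=1+np.argmax(s[1:,4]); q=p[l==i]; r=cv2.minAreaRect(q[:,:2].astype(np.float32)); return r,np.median(q[:,2]),len(q)
        ~~~~~~~~~^^^^^^^^^
    return _wrapfunc(a, 'argmax', axis=axis, out=out, **kwds)
    return bound(*args, **kwds)
ValueError: attempt to get argmax of an empty sequence
```

View pics/w7.png

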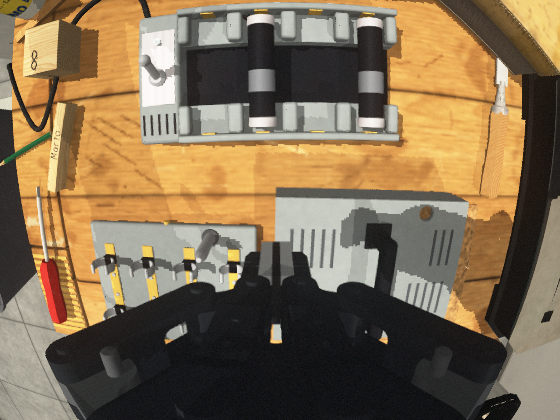

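Toggle is on (152,70), cells still in place; the cover has been knocked toward the pack (centre ≈ (0.466,-0.09)). Move above it.

```bash
python3 - <<'E'
from h import *
way([((.466,-.09,.25),np.pi/2-.018)],40)
E
```

```text
delta [-86.4 103.4 -38.9] [ 0.    -0.002  0.024]
[-22,26,-10,0.00,-0.00,0.006],[-43,52,-19,0.00,-0.00,0.012],[-65,78,-29,0.00,-0.00,0.018],[-86,103,-39,0.00,-0.00,0.024],
```

Emit:
apply_moves(
  increments=[
    [[-22,26,-10,0,0,0.01],[-43,52,-19,0,0,0.01],[-65,78,-29,0,0,0.02],[-86,103,-39,0,0,0.024],[-86,103,-39,0,0,0.024],[-86,103,-39,0,0,0.024]],
  ],
  grip=0,
)

```text
clock: 25.02
position: [0.4671, -0.0875, 0.4044]
orientation: [-3.141, 0.02, -0.001]
contact_force: [-1.0, 0.7, -0.1]
gripper_width: 0.0856
gripper_force: 0.0
```

```bash
python3 - <<'E'
from h import *
st(); c=cap('wrist','w8.png'); p=wpts(c)
r=rectof(p,box(p,.2,.58,-.25,.02,.045,.065)); print(r)
r2=rectof(p,box(p,.2,.58,-.3,.05,.085,.11)); print(r2)
m=box(p,.2,.58,-.25,.02,.045,.065); q=p[m]; A=np.c_[q[:,:2],np.ones(len(q))]; print('plane',np.linalg.lstsq(A,q[:,2],rcond=None)[0])
E
```

```text
t 25.02 pos [ 0.4671 -0.0875  0.4044] ori [-3.141e+00  2.000e-02 -1.000e-03] q [ 0.65  0.21 -0.66  1.98  0.15  1.   -1.67] F [-1.   0.7 -0.1] w 0.0856 0.0
(((0.46549010276794434, -0.08974586427211761), (0.2012563943862915, 0.1606566607952118), 88.86998748779297), np.float64(0.05213470537259696), 26722)
(((0.46658945083618164, -0.08926691859960556), (0.014000718481838703, 0.1037537008523941), 88.96000671386719), np.float64(0.0935563481031206), 1758)
plane [-0.01504703 -0.01335513  0.05803139]
```

View pics/w8.png

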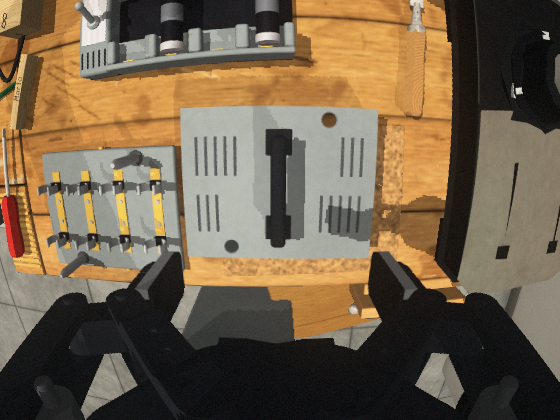

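Cover flat on the mat, handle at (278,188), yaw unchanged. Grasp it.

Emit:
apply_moves(
  increments=[
    [[0,2,50,0,0,0],[0,2,100,0,0,0],[0,2,140,0,0,0],[0,2,163,0,0,0],[0,2,163,0,0,0],[0,2,163,0,0,0]],
  ],
)

```text
clock: 25.82
position: [0.4671, -0.09, 0.2423]
orientation: [-3.141, 0.022, -0.002]
contact_force: [0.1, -0.7, 0.7]
gripper_width: 0.0855
gripper_force: 0.0
```

Emit:
apply_moves(
  increments=[
    [[0,0,0,0,0,0],[0,0,0,0,0,0],[0,0,0,0,0,0],[0,0,0,0,0,0],[0,0,0,0,0,0],[0,0,0,0,0,0]],
  ],
  grip=1,
  force=80,
)

```text
clock: 26.58
position: [0.4665, -0.0908, 0.2421]
orientation: [3.141, -0.024, 0.001]
contact_force: [-0.3, 0.7, 5.6]
gripper_width: 0.0125
gripper_force: 79.2
```

Emit:
apply_moves(
  increments=[
    [[0,0,-10,0,0,0],[0,0,-35,0,0,0],[0,0,-65,0,0,0],[0,0,-95,0,0,0],[0,0,-110,0,0,0],[-5,-30,-110,0,0,0],[-13,-70,-110,0,0,0],[-20,-110,-110,0,0,0],[-28,-150,-110,0,0,0],[-35,-190,-110,0,0,0],[-41,-219,-110,0,0,0],[-41,-219,-110,0,0,0],[-41,-219,-110,0,0,0]],
  ],
)

```text
clock: 28.2
position: [0.4284, 0.1281, 0.3512]
orientation: [3.141, -0.024, -0.002]
contact_force: [-0.8, -0.3, -2.5]
gripper_width: 0.0125
gripper_force: 78.4
```

```bash
python3 - <<'E'
from h import *
st(); c=cap('wrist','w9.png'); p=wpts(c); z=np.median(p[box(p,.3,.56,.0,.26,.13,.23)][:,2]); print(z)
r=rectof(p,box(p,.2,.58,-.1,.3,.15,.19)); print(r)
r=rectof(p,box(p,.2,.58,-.1,.3,.195,.23)); print(r)
E
```

```text
t 28.2 pos [0.4284 0.1281 0.3512] ori [ 3.141e+00 -2.400e-02 -2.000e-03] q [ 0.26  0.25 -0.78  2.09  0.23  0.88 -2.24] F [-0.8 -0.3 -2.5] w 0.0125 78.41141939163208
0.16126446260624447
(((0.4449576139450073, 0.12700314819812775), (0.20153047144412994, 0.12555429339408875), 88.90325164794922), np.float64(0.1610834927849859), 60578)
(((0.4365072250366211, 0.127375528216362), (0.06462153792381287, 0.0708949863910675), 47.48960494995117), np.float64(0.2033595891325033), 10471)
```

View pics/w9.png

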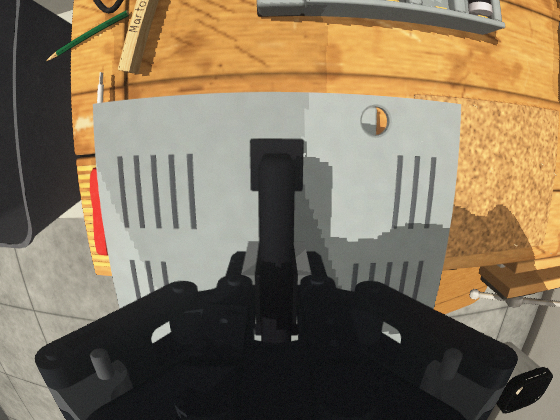

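Cover held level with the hole at (374,121); check the hole against the peg.

```bash
python3 - <<'E'
from h import *
c=cap('wrist'); p=wpts(c)
# far-right hole outline at cover top height
m=((p[...,2]<.14)|(p[...,2]==0)).astype(np.uint8)[95:150,345:405]
n,l,s,ce=cv2.connectedComponentsWithStats(m)
for i in range(1,n): print(s[i],ce[i]+[345,95], ray(c,*(ce[i]+[345,95]),.161))
s=manip.observe(); print(s['position'],R.from_rotvec(s['orientation']).as_matrix()[:,:2].round(4).tolist())
E
```

```text
[30  0 30  3 50] [392.78  95.48] [0.5070986  0.06668294 0.161     ]
[ 16  12  26  29 561] [373.73083779 120.6969697 ] [0.49373641 0.07692407 0.161     ]
[0.42870549 0.12760787 0.3513314 ] [[0.9999, -0.0169], [-0.0169, -0.9999], [-0.0008, 0.0008]]
```

Emit:
apply_moves(
  increments=[
    [[1.5,-2.5,0,0,0,0.001],[1.5,-2.5,30,0,0,0.001],[1.5,-2.5,60,0,0,0.001],[1.5,-2.5,76,0,0,0.001],[1.5,-2.5,82,0,0,0.001],[1.5,-2.5,82,0,0,0.001]],
  ],
)

```text
clock: 29.05
position: [0.4304, 0.1314, 0.27]
orientation: [-3.141, 0.026, -0.0]
contact_force: [0.3, -0.4, -2.4]
gripper_width: 0.0126
gripper_force: 78.4
```

```bash
python3 - <<'E'
from h import *
st()
E
```

```text
t 29.05 pos [0.4304 0.1314 0.27  ] ori [-3.141  0.026 -0.   ] q [ 0.17  0.39 -0.71  2.16  0.39  0.72 -2.39] F [ 0.3 -0.4 -2.4] w 0.0126 78.40827226638794
```

Emit:
apply_moves(
  increments=[
    [[0,0.5,3,0,0,0],[0,0.5,6,0,0,0],[0,0.5,9,0,0,0],[0,0.5,11,0,0,0],[0,0.5,11,0,0,0]],
  ],
)

```text
clock: 29.68
position: [0.4301, 0.1308, 0.2585]
orientation: [3.141, -0.025, -0.001]
contact_force: [0.5, -0.2, -3.1]
gripper_width: 0.0125
gripper_force: 78.4
```

No contact force past the cone, so the pegs are in. Continue down, release and rise.

Emit:
apply_moves(
  increments=[
    [[0,0,2,0,0,0],[0,0,4,0,0,0],[0,0,5.5,0,0,0],[0,0,5.5,0,0,0]],
  ],
)

```text
clock: 30.18
position: [0.4301, 0.1308, 0.2535]
orientation: [3.141, -0.025, 0.0]
contact_force: [-2.2, -0.5, 3.8]
gripper_width: 0.0126
gripper_force: 79.4
```

Emit:
apply_moves(
  increments=[
    [[0,0,0,0,0,0],[0,0,0,0,0,0],[0,0,0,0,0,0],[0,0,0,0,0,0],[0,0,-30,0,0,0],[0,0,-80,0,0,0],[0,0,-150,0,0,0],[0,0,-150,0,0,0],[0,0,-150,0,0,0]],
  ],
  grip=0,
)

```text
clock: 31.3
position: [0.4301, 0.1305, 0.4034]
orientation: [3.141, -0.026, 0.002]
contact_force: [0.2, -0.1, -1.0]
gripper_width: 0.0857
gripper_force: 0.0
```

```bash
python3 - <<'E'
from h import *
st(); c=cap('wrist','w10.png'); p=wpts(c)
print(rectof(p,box(p,.2,.52,-.1,.4,.085,.125)));print(rectof(p,box(p,.2,.52,-.1,.4,.05,.085)))
a=ray(c,326,118,.070)
c=cap('scene','s10.png'); p=pts(c)
for a,b in((-.1,-.06),(0,.04)): print(rectof(p,box(p,.6,.73,a,b,.044,.055)))
print('tip',rectof(p,box(p,.6,.72,.1,.16,.058,.08)))
E
```

```text
t 31.3 pos [0.4301 0.1305 0.4034] ori [ 3.141e+00 -2.600e-02  2.000e-03] q [ 0.32  0.18 -0.82  2.03  0.16  0.99 -2.17] F [ 0.2 -0.1 -1. ] w 0.0857 0.0
(((0.4303036332130432, 0.13074353337287903), (0.013948592357337475, 0.10349027067422867), 89.2332534790039), np.float64(0.10500018551204543), 1895)
(((0.4291731119155884, 0.13044729828834534), (0.2013174444437027, 0.16112977266311646), 88.9115219116211), np.float64(0.06358566822595774), 28962)
(((0.6688005328178406, -0.08036378026008606), (0.022341353818774223, 0.11793141812086105), 88.7180404663086), np.float64(0.04739554443825633), 199)
(((0.6255944967269897, 0.02065029740333557), (0.03344135731458664, 0.020376689732074738), 11.61451530456543), np.float64(0.04694697486682187), 84)Traceback (most recent call last):
  File "<stdin>", line 7, in <module>
  File "h.py", line 29, in rectof
    i=1+np.argmax(s[1:,4]); q=p[l==i]; r=cv2.minAreaRect(q[:,:2].astype(np.float32)); return r,np.median(q[:,2]),len(q)
        ~~~~~~~~~^^^^^^^^^
    return _wrapfunc(a, 'argmax', axis=axis, out=out, **kwds)
    return bound(*args, **kwds)
ValueError: attempt to get argmax of an empty sequence
```

View pics/w10.png

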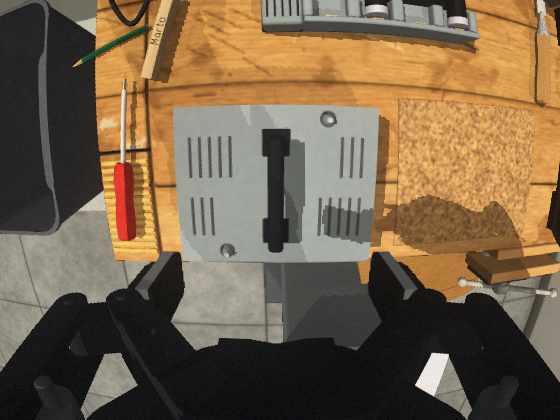

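The cover is fully down with both pegs through it at (328,118) and (228,250), and its top is back at the starting height. Handing in.

```bash
python3 -c "
from h import *
print(workorder.finish_job())"
```

```text
the job is handed in; nothing more can be done
None
```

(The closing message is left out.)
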